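Clamp and open the jam jar for the muffin cups

TASK

Open the jam jar for filling the muffin cups: first turn the jar clamp's selector knob clockwise to its three-dot mark (firm) so that the jar is braced, then unscrew the jar's tight cap counter-clockwise, stop turning once its threads let go (about a fifth of a turn), and lift it straight up. Finish while still holding the cap level in the gripper, just above the jar's mouth (about 2 to 3 cm clear of where it sat): do not put it down or let go. The jar must stay put and upright in the clamp without turning along, and the other jar, the baking moulds and the spoon around the clamp are left alone.

Things in the scene. Friction and masses are not known exactly. Their poses are not given: they have to be found in the camera images.
- selector (a joint): Jar clamp's rotary selector, rad, growing clockwise seen from above. Detents: 0 released (one dot), 0.65 light (two dots), 1.30 firm (three dots; rests at about 1.25 under the jaw load); stop at 1.42. Starts near 0. Takes up to 0.35 N m; left within 0.2 of a detent it snaps in. It pushes a sprung rubber jaw against the jar (about 23 N at firm); only firm braces the jar.
- selector_grip (a point): Centre of the selector's grip bar, on the knob's upright axis. Black bar 46 x 12 x 26 mm tall (13 mm above and below this point) on a disc 48 mm wide, 6 mm high; the grey 90 x 90 mm housing's top is 22 mm below this point. x axis along the bar to its white pointer line, turning with the knob; z up. White dots (one, two, three) on the housing mark the detents.
- clamp: Jar clamp fixed on the bench: aluminium plate 130 x 280 x 12 mm, long along its y axis (centre at y = -10 mm); yaw within 0.5 rad. Origin under the plate on the bench, z up. Jar nest at y = +60 mm: V-block (top 62 mm above the bench) on the +y side, jaw (top 54 mm) closing from -y. Selector at y = -90 mm, its top 77 mm above the bench.
- cap_center (a point): Centre of the jar's steel screw cap, half-way up: 64 mm diameter, 22 mm tall (11 mm above and below), 50 g, flat closed top, knurled rim, x axis along the dark line on top. Tight: 0.3 to 0.5 N m to turn. Unscrews counter-clockwise seen from above, rising 1.2 mm over 50 degrees. On the closed jar this point is 91 mm above the jar's underside.
- cap_rim (a point): Point on the cap's rim, 32 mm from its axis along its x axis, half-way up; on the closed jar it lies towards the jar's x axis. Three lugs inside the cap hook under ledges of the jar's neck: they are free between 52 and 90 degrees of turn (72 is best), then the cap lifts straight off and a sprung sealing ring pushes it up 2 mm. At about 95 degrees they hit a stop.
- jar: Glass jam jar, dark jam, standing loose in the clamp's nest until clamped: 72 mm diameter to 68 mm height, then a 45 mm neck; rim 96 mm above its underside; closed cap's lower edge 80 mm up, shoulder 4 to 8 mm below it. About 0.42 kg. Origin at the centre of its underside, 12 mm above the bench; z up; any yaw.
- jar_side (a point): Point on the jar's side, 36 mm from its axis along its x axis, 35 mm up.
- jar2: Another closed jar, brown, 68 mm diameter, 100 mm tall, standing beside the clamp's V-block end; not to be used. Origin at its underside.
- mould1: Small round aluminium baking mould, 66 mm diameter, 32 mm tall, in front of the clamp; a bystander. Origin at its underside.
- mould2: Second baking mould like the first; a bystander. Origin at its underside.
- spoon: Steel spoon, 180 mm long, lying behind the clamp; a bystander. Origin near its middle.
Things that resemble listed ones, but are neither listed nor needed, are in the scene too. What is shaped like the part that bears cap_center but red or turquoise is not meant.

How it is judged:
On the way, in this order (a step that is already met when the one before it is completed fails the run):
1. the selector is at firm (above 1.1 rad) and the cap is still screwed on (value of joint selector above 1.1 rad and x of cap_rim in the frame of jar above 0.026 m), for 0.2 s.
2. the cap has been turned at least 51 degrees counter-clockwise on the jar, still seated (not raised over 6 mm), the selector at firm (x of cap_rim in the frame of jar below 0.02 m and y of cap_rim in the frame of jar above 0 m and value of joint selector above 1.1 rad and z of cap_center in the frame of jar below 0.097 m), for 0.05 s.
At the end, for the whole second after the job is handed in: Selector still at firm (over 1.1 rad). The gripper holds the cap still, level (0.2 rad), clear of the jar, 12 to 50 mm above where it sat, within 20 mm of the jar's axis. Jar upright (0.1 rad), its side point within 14 mm of its start (value of joint selector above 1.1 rad and z of cap_center in the frame of jar between 0.103 and 0.141 m and horizontal distance between cap_center and jar below 0.02 m and angle between cap_center's own z axis and vertical below 0.2 rad and contact force between cap and jar below 0.1 N and contact force between the fingers and cap above 1 N and linear speed of cap below 0.03 m/s and angle between jar's own z axis and vertical below 0.1 rad and distance of jar_side from where it was at the start of the episode below 0.014 m); the arm keeps its last pose, push and grip.
It fails at once if the jar turned along, shifted or was lifted (its side point moved over 14 mm) (distance of jar_side from where it was at the start of the episode above 0.014 m).
It fails at once if the cap was turned on past about 115 degrees (x of cap_rim in the frame of jar below -0.0145 m).
It fails at once if a bystander was knocked away (moved over 30 mm) (distance of any of jar2, mould1, mould2, spoon from where it was at the start of the episode above 0.03 m).
It also fails if it takes over 51 s, if anything falls off the work surface, if the arm or the gripper's body presses on something with over 40 N, if the wrist force passes 120 N, or if a joint passes its speed limit or range.

ROBOT

A 7-joint arm with a two-finger parallel gripper is mounted at the origin on the work surface. World frame = base frame: x ahead of the robot, y to its left, z up, the work surface at z = 0. Lengths are in m, angles in rad, forces in N, time in s.
With the tool pointing down it reaches from about 0.425 to 0.875 m from the base axis. Payload 4.7 kg.
Tool frame: the origin (TCP) lies between the finger pads; the fingertips stand 14 mm ahead of it and the grasp point (between the pads) lies 5 mm behind it; z points along the fingers, y is the line along which they close (so a half turn about z gives the same grasp; the last joint's range is limited). The gripper opens to 87 mm and grips with 3 to 60 N. Pads are 19 mm wide; open, the fingers measure 117 mm over their backs; the gripper's body (75 mm by 190 mm) begins 51 mm behind the grasp point.
Start: joints at [1.288, 0.321, -0.07, 1.45, 0.023, 1.371, -0.057], TCP at [0.19, -0.622, 0.237] pointing down, gripper open.
Joint ranges: [-2.86, 2.86], [-0.3, 2.09], [-1.38, 1.24], [0.06, 2.45], [-1.56, 4.7], [0.09, 2.05], [-2.69, 2.69]. Speed limits (rad/s): [2.57, 2.57, 3.14, 3.14, 3.14, 3.14, 3.14].

INTERFACE

Orientations are given as a rotation vector (axis times angle).
In Python, from bench import ctrl gives the robot as it stands.
- The arm moves only by the tool step_arm, never from a script. Its argument "commands" is a list of rows, each an object with "travel": the shift along the tool's x, y, z in m, a list of three; "turn": the turn, a rotation vector about the tool's x, y, z in degrees, a list of three. A call has 1 to 5 rows; each row is the pose to reach, as a shift and turn from the pose commanded when the call began, along the tool's axes at that moment; what a row does not reach only later rows make up. A row lasts 1/10 s, in which the tool goes at most 50 mm and 8.59 degrees, less where a joint would pass 70% of its speed; a pose out of reach is approached as far as the arm can. A call with a gripper value outside its range is refused whole. "gripper" is the opening, from 0 (shut) to 1 (fully open), set as the call begins (left out, the last holds). The fingers move at their own pace and stop on an object; "force" is the grip in N (left out, the last holds). Time passes only in rows, so rows that repeat a pose let the fingers close. It gives the time, the measured TCP pose, the force, the opening and the grip force at its end, in the units of the state.
- ctrl.get_state(): the state, without advancing time (a new reading comes with each control period).
- ctrl.get_image(name): name is "scene" or "top" or "wrist"; returns the picture (420x560x3 uint8, red, green, blue); there is no depth.
- ctrl.camera_model(name): a dict with "fx", "fy", "cx", "cy" (pixels), "R" (3x3) and "t" (3): a world point X has camera coordinates R X + t; the wrist camera has in their place "T_tool_cam" (4x4, takes a point from camera to tool coordinates, whose origin is the TCP and whose axes are the flange's). Camera axes: x right, y down, z forward; pixel columns grow to the right and rows downward; lengths in m; the calibration is good to about 2 mm. A picture is of the moment at which its call begins: read the wrist's pose just before it. camera_model takes no time and is no camera call.
- ctrl.close_job(): hands the job in; it is judged then, once.
The state is a dict: "time": time; "joint_positions": joint angles; "qd": joint speeds; "joint_torque": joint torques, N m; "position": TCP position; "tool_rot": TCP orientation; "ft_force": force on the tool from outside, world axes, zero at the start; "torque": the same for the moment, N m; "grip_width": opening from 0.0 (shut) to 1.0 (fully open); "grip_force": force on a finger pad.
Only numpy, scipy, OpenCV 4.12 (cv2) and the standard library are available. Lean on these libraries where they do the work, as an engineer would, in place of code of your own. Each camera call takes 0.05 s, during which the arm holds its last target. There are 200 camera calls.

## Working session

There is one attempt and no reset: what is moved stays moved. The work goes in short steps, Python scripts to look and compute and a tool call to move; the robot and the scene stay as the last step left them, time stands still between calls to the robot, and variables do not carry over. Pictures are saved under pics/ and viewed, at most 10 in all, crops included, and the job is handed in when it is done.

Besides the shell and the picture viewer there is one more tool, called after "Emit:" as a command line: name --argument value ..., lists and objects as JSON in quotes. step_arm: Moves the arm, as the interface text tells. Its arguments: {"type":"object","properties":{"commands":{"type":"array"},"gripper":{"type":"number"},"force":{"type":"number"}},"required":["commands"]}

```bash
mkdir -p pics; ls
python3 - <<'E'
from bench import ctrl
import cv2,numpy as np
for n in ("scene","top"):
    im=ctrl.get_image(n); cv2.imwrite(f"pics/{n}0.png",im[:,:,::-1])
    print(n,ctrl.camera_model(n))
print(ctrl.camera_model("wrist")); s=ctrl.get_state(); print(s)
E
```

```text
pics
scene {'fx': 401.5751315872816, 'fy': 401.5751315872816, 'cx': 276.42925398828663, 'cy': 211.10275419745025, 'R': array([[ 0.87493523,  0.48410484, -0.01143904],
       [ 0.35044522, -0.6493176 , -0.67496281],
       [-0.33418034,  0.58653999, -0.73776307]]), 't': array([-0.52096731, -0.06359713,  0.84526106])}
top {'fx': 400.18819158833463, 'fy': 400.18819158833463, 'cx': 276.36309092820926, 'cy': 207.71271306369076, 'R': array([[ 0.00186671, -0.99996455,  0.00821083],
       [-0.98644808, -0.00318846, -0.16404276],
       [ 0.16406312, -0.00779334, -0.98641906]]), 't': array([0.09357951, 0.54373988, 0.79385705])}
{'fx': 349.3515878408414, 'fy': 349.3515878408414, 'cx': 282.62070906138365, 'cy': 210.74396183512806, 'T_tool_cam': array([[-3.23344191e-04, -9.54491795e-01, -2.98236999e-01,
         8.18395451e-02],
       [ 9.99999750e-01, -1.21022963e-04, -6.96857485e-04,
        -1.90606259e-03],
       [ 6.29051227e-04, -2.98237150e-01,  9.54491596e-01,
        -1.48321717e-01],
       [ 0.00000000e+00,  0.00000000e+00,  0.00000000e+00,
         1.00000000e+00]])}
{'time': 0.1, 'joint_positions': array([ 1.28808304,  0.32176708, -0.07010198,  1.45154082,  0.02263571,
        1.37077486, -0.05691341]), 'qd': array([ 1.05707624e-03, -1.00446938e-03, -1.45750135e-03, -7.86551251e-04,
       -3.07948052e-05, -1.28952553e-03,  8.82986152e-04]), 'joint_torque': array([-8.38312280e-04, -4.92569447e+01, -4.05902686e-01, -3.13399708e+01,
       -6.41118642e-02,  3.94990901e-02,  5.55266433e-05]), 'position': array([ 0.18992829, -0.6211542 ,  0.23556529]), 'tool_rot': array([-3.10540727e+00, -4.64336378e-01,  5.81516660e-04]), 'ft_force': array([ 0.24535033, -0.38315681,  0.51584304]), 'torque': array([-0.01540437,  0.01043887, -0.02460215]), 'grip_force': 0.0, 'grip_width': 1.0052478955004087}
```

View pics/scene0.png

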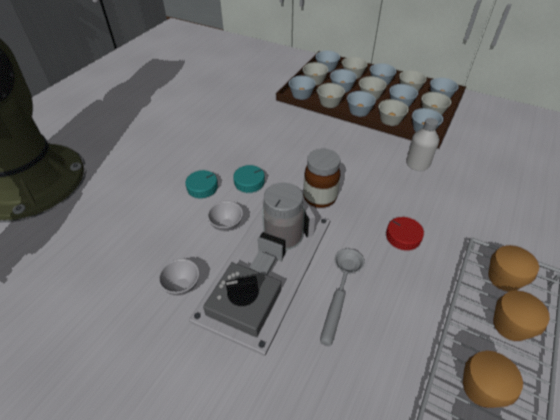

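View pics/top0.png

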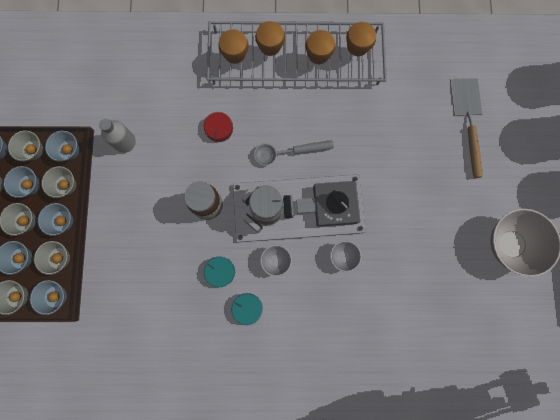

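The steel-capped jar in the clamp is at top (266,204) and scene (283,195), and the selector is at top (337,203) and scene (242,290). The brown jar2 at top (202,198) is the bystander. The turquoise lids at top (219,272) and (247,309) and the red one at (218,127) are decoys. Next I'll enlarge the clamp and measure.

```bash
cat > h.py <<'E'
from bench import ctrl
import cv2,numpy as np
from scipy.spatial.transform import Rotation as Ro
def cam(n,s=None):
    m=ctrl.camera_model(n); K=np.array([[m['fx'],0,m['cx']],[0,m['fy'],m['cy']],[0,0,1]])
    if n!='wrist': return K,m['R'],m['t']
    W=np.eye(4); W[:3,:3]=Ro.from_rotvec(s['tool_rot']).as_matrix(); W[:3,3]=s['position']
    C=np.linalg.inv(W@m['T_tool_cam']); return K,C[:3,:3],C[:3,3]
def plane(c,uv,z):
    K,R,t=c; o=-R.T@t; d=R.T@np.linalg.solve(K,[uv[0],uv[1],1]); return o+d*(z-o[2])/d[2]
def proj(c,X):
    K,R,t=c; p=K@(R@np.asarray(X)+t); return p[:2]/p[2]
E
python3 - <<'E'
from h import *
im=cv2.imread('pics/top0.png'); cv2.imwrite('pics/top0c.png',cv2.resize(im[165:255,225:375],None,fx=5,fy=5,interpolation=cv2.INTER_CUBIC))
c=cam('top'); s=cam('scene')
print('cap',plane(c,(266,200),.114),plane(s,(283,197),.114))
print('sel',plane(c,(337,201),.077),plane(s,(243,286),.077))
print('corners',[plane(c,p,.012).round(3) for p in ((236,186),(240,237),(356,181),(361,229))])
E
```

```text
cap [0.54692724 0.11548627 0.114     ] [0.54630585 0.11328859 0.114     ]
sel [ 0.55224496 -0.02729618  0.077     ] [ 0.56345886 -0.03959627  0.077     ]
corners [array([0.597, 0.183, 0.012]), array([0.485, 0.173, 0.012]), array([ 0.609, -0.081,  0.012]), array([ 0.503, -0.088,  0.012])]
```

View pics/top0c.png

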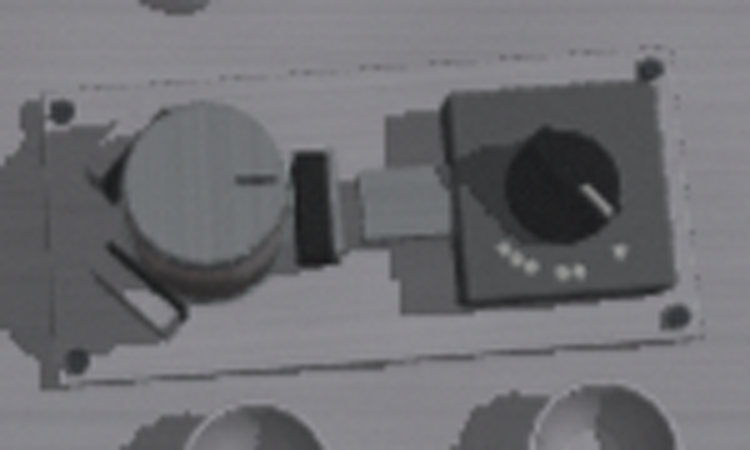

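The crop shows the grey steel cap in the nest at crop (203,183), with its dark line pointing toward the jaw. It is the only one that is neither red nor turquoise and sits in the clamp. The knob is at crop (563,187), its white pointer aims at the one dot (620,250), and the three dots are at (515,258).

```bash
cat >> h.py <<'E'
def goto(p,yaw):
    s=ctrl.get_state(); R=Ro.from_rotvec(s['tool_rot']).as_matrix()
    a=np.radians(yaw); T=np.array([[np.cos(a),np.sin(a),0],[np.sin(a),-np.cos(a),0],[0,0,-1]])
    print('t',round(s['time'],2),'pos',s['position'].round(4),'yaw',np.degrees(np.arctan2(R[1,0],R[0,0])).round(1),'q7',s['joint_positions'][6].round(2))
    print('travel',(R.T@(np.array(p)-s['position'])).round(4),'turn',np.degrees(Ro.from_matrix(R.T@T).as_rotvec()).round(2))
E
python3 -c "
from h import *
goto([.552,-.033,.2],43)"
```

```text
t 0.1 pos [ 0.1899 -0.6212  0.2356] yaw 17.0 q7 -0.06
travel [ 0.5183 -0.4565  0.0363] turn [-1.000e-01 -2.000e-02 -2.599e+01]
```

Emit:
step_arm --commands '[{"travel": [0.0345,-0.0304,0.0024],"turn": [0,0,-1.73]},{"travel": [0.069,-0.0608,0.0048],"turn": [0,0,-3.47]},{"travel": [0.1035,-0.0912,0.0072],"turn": [0,0,-5.2]},{"travel": [0.138,-0.1216,0.0096],"turn": [0,0,-6.93]},{"travel": [0.173,-0.152,0.012],"turn": [0,0,-8.66]}]'

```text
time: 0.6
position: [0.3115, -0.4238, 0.2241]
tool_rot: [-3.062, -0.699, 0.001]
ft_force: [1.3, -0.2, -0.1]
grip_width: 1.005
grip_force: 0.0
```

Emit:
step_arm --commands '[{"travel": [0.0387,-0.0249,0.0024],"turn": [0,0,-1.73]},{"travel": [0.0774,-0.0497,0.0048],"turn": [0,0,-3.47]},{"travel": [0.1161,-0.0746,0.0072],"turn": [0,0,-5.2]},{"travel": [0.1548,-0.0995,0.0096],"turn": [0,0,-6.93]},{"travel": [0.1936,-0.1244,0.012],"turn": [0,0,-8.67]}]'

```text
time: 1.1
position: [0.4321, -0.2279, 0.2123]
tool_rot: [3.001, 0.929, -0.001]
ft_force: [0.3, -1.1, -0.1]
grip_width: 1.001
grip_force: 0.0
```

```bash
python3 -c "
from h import *
goto([.552,-.033,.2],43)"
```

```text
t 1.1 pos [ 0.4321 -0.2279  0.2123] yaw 34.4 q7 -0.54
travel [ 0.2091 -0.0931  0.0122] turn [ 0.01  0.03 -8.61]
```

Emit:
step_arm --commands '[{"travel": [0.042,-0.0186,0.0024],"turn": [0,0,-1.73]},{"travel": [0.084,-0.0372,0.0048],"turn": [0,0,-3.47]},{"travel": [0.125,-0.056,0.0072],"turn": [0,0,-5.2]},{"travel": [0.167,-0.0745,0.0096],"turn": [0,0,-6.93]},{"travel": [0.2065,-0.092,0.012],"turn": [0,0,-8.6]}]'

```text
time: 1.6
position: [0.5508, -0.0353, 0.2003]
tool_rot: [2.923, 1.152, -0.0]
ft_force: [-0.1, -1.5, 0.1]
grip_width: 0.998
grip_force: 0.0
```

Emit:
step_arm --commands '[{"travel": [0,0,0],"turn": [0,0,0]},{"travel": [0,0,0],"turn": [0,0,0]}]' --gripper 0.55

```text
time: 1.8
position: [0.5501, -0.0362, 0.1999]
tool_rot: [-2.921, -1.153, 0.002]
ft_force: [-0.5, -0.4, -0.4]
grip_width: 0.895
grip_force: 0.0
```

```bash
python3 -c "
from h import *
goto([.552,-.033,.2],43)
im=ctrl.get_image('wrist'); cv2.imwrite('pics/w1.png',im[:,:,::-1])"
```

```text
t 1.8 pos [ 0.5501 -0.0362  0.1999] yaw 43.1 q7 -0.89
travel [ 0.0036 -0.001  -0.0001] turn [-0.07  0.05  0.08]
```

View pics/w1.png

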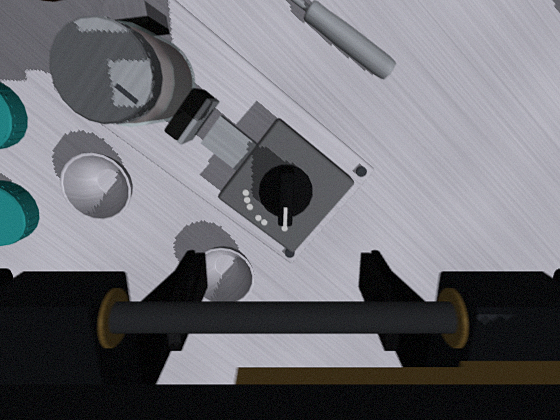

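The wrist view shows the knob disc around (286,191) with its pointer line at (285,207–230). The dots for one, two and three are near (285,228), (262,220) and (247,200). The cap top is centred near (103,70).

Run:
```python
from h import *
im=cv2.imread('pics/w1.png'); g=cv2.cvtColor(im,cv2.COLOR_BGR2GRAY)
s=ctrl.get_state(); c=cam('wrist',s)
sub=g[155:240,245:330]; 
m=(sub<30).astype(np.uint8); n,l,st,ce=cv2.connectedComponentsWithStats(m); k=1+np.argmax(st[1:,4]); print('knob',st[k]+[245,155,0,0,0],ce[k]+[245,155])
w=(g[155:240,235:330]>150).astype(np.uint8); n,l,st,ce=cv2.connectedComponentsWithStats(w)
for i in range(1,n):
    if 4<st[i,4]<150:
        p=ce[i]+[235,155]; print('white',st[i,:]+[235,155,0,0,0],p.round(1),plane(c,p,.042).round(4),plane(c,p,.077).round(4))
cnt=max(cv2.findContours((l*0).astype(np.uint8)+0 if False else m,0,2)[0],key=cv2.contourArea)
(u,v),r=cv2.minEnclosingCircle(cnt); u+=245;v+=155; print('circ',u,v,r,plane(c,(u,v),.051),plane(c,(u+r,v),.051))
cv2.imwrite('pics/w1c.png',np.hstack([cv2.resize(im[155:240,235:335],None,fx=4,fy=4),cv2.resize(im[5:135,30:205],None,fx=340/130*1,fy=340/130)[:340]]))
```

```text
knob [ 259  165   53   61 2213] [285.04699503 191.0456394 ]
white [326 155   4   4  10] [328. 156.] [ 0.6025 -0.0401  0.042 ] [ 0.6033 -0.0332  0.077 ]
white [243 190   6   6  30] [245.5 192.5] [ 0.5285 -0.0088  0.042 ] [ 0.5377 -0.0055  0.077 ]
white [244 197   6   6  30] [246.6 199.5] [ 0.5242 -0.0139  0.042 ] [ 0.5339 -0.0101  0.077 ]
white [247 204   6   6  30] [249.5 206.5] [ 0.521  -0.0203  0.042 ] [ 0.5311 -0.0156  0.077 ]
white [282 208   6  23  82] [284.7 220.2] [ 0.5332 -0.0529  0.042 ] [ 0.5419 -0.0445  0.077 ]
white [255 215   6   6  28] [257.8 217.5] [ 0.5182 -0.0329  0.042 ] [ 0.5286 -0.0268  0.077 ]
white [261 219   6   6  26] [263.6 221.8] [ 0.5187 -0.0397  0.042 ] [ 0.5291 -0.0328  0.077 ]
circ 285.86767959594727 194.86299896240234 30.7030086517334 [ 0.55338841 -0.03543107  0.051     ] [ 0.57176279 -0.05519318  0.051     ]
```

View pics/w1c.png

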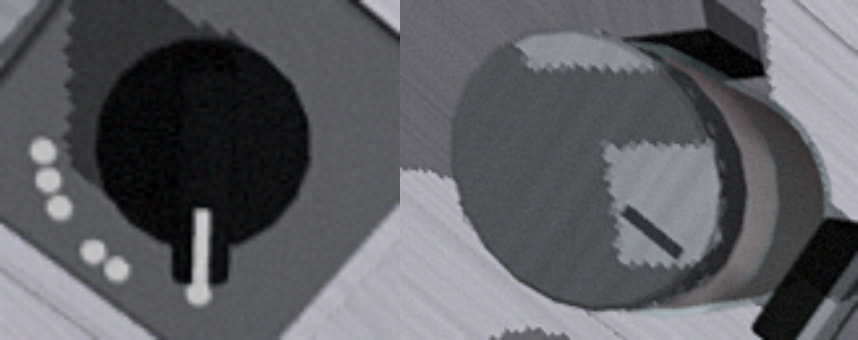

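Run:
```python
from h import *
c=cam('wrist',ctrl.get_state())
k=plane(c,(285.8,190.5),.051); a=plane(c,(284.9,208),.077); b=plane(c,(284.6,224),.077)
print('knob',k,plane(c,(312.5,190.5),.051),'line',a,b,np.degrees(np.arctan2(*(b-a)[1::-1])))
d1=plane(c,(284.5,228.5),.042)
print('one dot',d1,np.degrees(np.arctan2(*(d1-k)[1::-1])),np.linalg.norm((d1-k)[:2]))
for q in((246.6,199.5),(260.7,219.6)):
    d=plane(c,q,.042); print(np.degrees(np.arctan2(*(d-k)[1::-1])),np.linalg.norm((d-k)[:2]))
cap=plane(c,(101.6,70),.114); print('cap',cap,np.linalg.norm((cap-k)[:2]),np.degrees(np.arctan2(*(cap-k)[1::-1]))-90)
print('caprad',np.linalg.norm(cap-plane(c,(50.3,70),.114)))
goto([k[0],k[1],.068],np.degrees(np.arctan2(*(a-b)[1::-1])))
```

```text
knob [ 0.55623213 -0.03269231  0.051     ] [ 0.57214936 -0.04981207  0.051     ] line [ 0.54968891 -0.03752771  0.077     ] [ 0.53945082 -0.04674221  0.077     ] -138.0121189060287
one dot [ 0.52712543 -0.05832733  0.042     ] -138.62879185604916 0.03878601522464237
149.64626228252234 0.0371221989298716
-174.6766788629733 0.037857349558879975
cap [0.54575354 0.11548085 0.114     ] 0.14854321033767298 4.045139802944561
caprad 0.032022697655581744
t 1.85 pos [ 0.5498 -0.0379  0.2   ] yaw 42.9 q7 -0.89
travel [0.0085 0.0007 0.1319] turn [-0.03  0.08  0.93]
```

Emit:
step_arm --commands '[{"travel": [0.0085,0.0007,0.03],"turn": [0,0,0.9]},{"travel": [0.0085,0.0007,0.07],"turn": [0,0,0.9]},{"travel": [0.0085,0.0007,0.1],"turn": [0,0,0.9]},{"travel": [0.0085,0.0007,0.12],"turn": [0,0,0.9]},{"travel": [0.0085,0.0007,0.132],"turn": [0,0,0.9]}]' --gripper 0.5

```text
time: 2.35
position: [0.5552, -0.0344, 0.0665]
tool_rot: [-2.934, -1.122, 0.005]
ft_force: [0.0, -0.4, 0.4]
grip_width: 0.518
grip_force: 0.0
```

```bash
python3 -c "
from h import *
im=ctrl.get_image('wrist'); cv2.imwrite('pics/w2.png',im[:,:,::-1])
goto([.556,-.0325,.067],42)"
```

```text
t 2.4 pos [ 0.5547 -0.0341  0.0655] yaw 41.9 q7 -1.0
travel [ 0.002  -0.0003 -0.0015] turn [-0.16  0.21 -0.13]
```

View pics/w2.png

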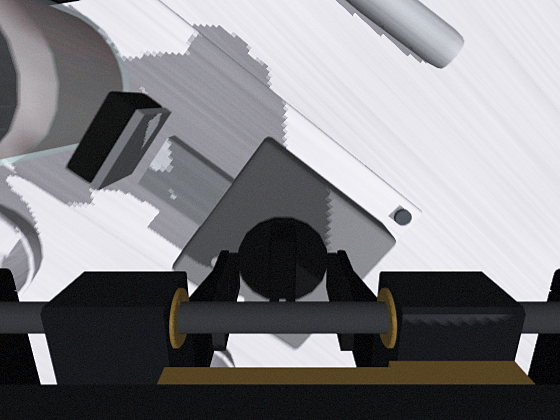

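The bar lies midway between the fingers, at column 285, so I'll close and turn.

Emit:
step_arm --commands '[{"travel": [0.0015,0,-0.0015],"turn": [0,0,0]},{"travel": [0.0015,0,-0.0015],"turn": [0,0,0]},{"travel": [0.0015,0,-0.0015],"turn": [0,0,0]},{"travel": [0.0015,0,-0.0015],"turn": [0,0,0]},{"travel": [0.0015,0,-0.0015],"turn": [0,0,0]}]' --gripper 0 --force 60

```text
time: 2.9
position: [0.5585, -0.031, 0.0707]
tool_rot: [2.932, 1.126, 0.001]
ft_force: [1.0, -1.0, 2.6]
grip_width: 0.135
grip_force: 53.6
```

Emit:
step_arm --commands '[{"travel": [0,0,0],"turn": [0,0,4]},{"travel": [0,0,0],"turn": [0,0,8]},{"travel": [0,0,0],"turn": [0,0,12]},{"travel": [0,0,0],"turn": [0,0,16]},{"travel": [0,0,0],"turn": [0,0,20]}]'

```text
time: 3.4
position: [0.5591, -0.0319, 0.0707]
tool_rot: [3.083, 0.596, 0.003]
ft_force: [0.5, -1.8, 0.7]
grip_width: 0.131
grip_force: 60.0
```

```bash
python3 -c "
from h import *
goto([.556,-.0325,.067],-33); s=ctrl.get_state(); print(s['ft_force'],s['torque'],s['grip_width'],s['grip_force'])"
```

```text
t 3.4 pos [ 0.5591 -0.0319  0.0707] yaw 21.9 q7 -1.34
travel [-0.0031 -0.0006  0.0037] turn [ 0.08 -0.13 54.87]
[ 0.49232478 -1.82614731  0.6849988 ] [-0.46636552 -0.26069696  0.07251212] 0.1305597789870357 59.977739453315735
```

Emit:
step_arm --commands '[{"travel": [0,0,0],"turn": [0,0,6]},{"travel": [0,0,0],"turn": [0,0,12]},{"travel": [0,0,0],"turn": [0,0,18]},{"travel": [0,0,0],"turn": [0,0,24]},{"travel": [0,0,0],"turn": [0,0,30]}]'

```text
time: 3.9
position: [0.5592, -0.0333, 0.0707]
tool_rot: [3.13, -0.225, 0.004]
ft_force: [1.5, -5.7, -0.2]
grip_width: 0.134
grip_force: 60.1
```

Emit:
step_arm --commands '[{"travel": [0,0,0],"turn": [0,0,6]},{"travel": [0,0,0],"turn": [0,0,12]},{"travel": [0,0,0],"turn": [0,0,18]},{"travel": [0,0,0],"turn": [0,0,24]},{"travel": [0,0,0],"turn": [0,0,26]}]'

```text
time: 4.4
position: [0.5587, -0.0346, 0.0707]
tool_rot: [2.999, -0.923, 0.004]
ft_force: [0.0, -6.8, 1.6]
grip_width: 0.134
grip_force: 60.0
```

```bash
python3 -c "
from h import *
goto([.556,-.0325,.2],-33); s=ctrl.get_state(); print(s['ft_force'],s['torque'],s['grip_width'],s['grip_force'])"
```

```text
t 4.4 pos [ 0.5587 -0.0346  0.0707] yaw -34.2 q7 -2.27
travel [-0.0029  0.0002 -0.1293] turn [ 0.18 -0.21 -1.21]
[ 0.02946141 -6.83874368  1.62541384] [-1.31931262 -0.06351263  0.16871525] 0.13415853352299176 60.027759075164795
```

Emit:
step_arm --commands '[{"travel": [0,0,0],"turn": [0,0,0]},{"travel": [0,0,0],"turn": [0,0,0]},{"travel": [0,0,0],"turn": [0,0,0]}]' --gripper 0.5

```text
time: 4.7
position: [0.5581, -0.0302, 0.07]
tool_rot: [-3.004, 0.916, 0.0]
ft_force: [0.0, 0.1, -0.6]
grip_width: 0.321
grip_force: 0.0
```

Emit:
step_arm --commands '[{"travel": [0,0,-0.01],"turn": [0,0,0]},{"travel": [0,0,-0.04],"turn": [0,0,0]},{"travel": [0,0,-0.08],"turn": [0,0,0]},{"travel": [0,0,-0.12],"turn": [0,0,0]},{"travel": [0,0,-0.145],"turn": [0,0,0]}]' --gripper 1

```text
time: 5.2
position: [0.5593, -0.0302, 0.2192]
tool_rot: [-3.004, 0.916, -0.007]
ft_force: [0.1, -0.7, -0.1]
grip_width: 0.778
grip_force: 0.0
```

```bash
python3 -c "
from h import *
goto([.546,.115,.215],-30)"
```

```text
t 5.2 pos [ 0.5593 -0.0302  0.2192] yaw -33.9 q7 -2.21
travel [-0.0921 -0.1131  0.0041] turn [-0.13 -0.23 -3.9 ]
```

Emit:
step_arm --commands '[{"travel": [-0.022,-0.028,0],"turn": [0,0,-4]},{"travel": [-0.046,-0.056,0],"turn": [0,0,-4]},{"travel": [-0.069,-0.085,0],"turn": [0,0,-4]},{"travel": [-0.092,-0.113,0],"turn": [0,0,-4]},{"travel": [-0.092,-0.113,0],"turn": [0,0,-4]}]'

```text
time: 5.7
position: [0.5434, 0.1219, 0.2162]
tool_rot: [-3.035, 0.795, 0.0]
ft_force: [-0.2, 1.3, -0.3]
grip_width: 0.999
grip_force: 0.0
```

Emit:
step_arm --commands '[{"travel": [0,0,0],"turn": [0,0,0]},{"travel": [0,0,0],"turn": [0,0,0]}]'

```text
time: 5.9
position: [0.5452, 0.113, 0.2153]
tool_rot: [3.034, -0.814, 0.001]
ft_force: [-0.2, -0.7, 0.1]
grip_width: 0.999
grip_force: 0.0
```

```bash
python3 -c "
from h import *
goto([.546,.115,.215],-30)
im=ctrl.get_image('wrist'); cv2.imwrite('pics/w3.png',im[:,:,::-1])
im=ctrl.get_image('top'); cv2.imwrite('pics/top3.png',im[:,:,::-1])
c=cam('wrist',ctrl.get_state());print(proj(c,[.546,.1155,.114]),proj(c,[.5565,-.0325,.077]))"
```

```text
t 5.9 pos [0.5452 0.113  0.2153] yaw -30.0 q7 -2.42
travel [-0.0003 -0.0022  0.0003] turn [ 0.04 -0.03 -0.04]
[280.05297952 215.06011747] [437.38379349  98.87014421]
```

View pics/w3.png

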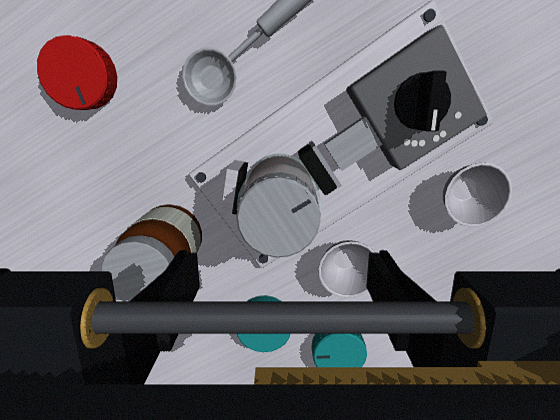

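The view shows the cap centred near (279,216), but the knob's pointer (433,120) looks close to the two dots (440,136). I'll measure its angle before relying on it.

Run:
```python
from h import *
im=cv2.imread('pics/w3.png'); g=cv2.cvtColor(im,cv2.COLOR_BGR2GRAY)
c=cam('wrist',ctrl.get_state()); x0,y0=390,70
w=(g[y0:155,x0:470]>165).astype(np.uint8); n,l,st,ce=cv2.connectedComponentsWithStats(w)
k=np.array([.5565,-.0325])
for i in range(1,n):
    if 8<st[i,4]<150:
        p=ce[i]+[x0,y0]
        for z in (.042,.077):
            X=plane(c,p,z)[:2]-k; print(p.round(1),st[i,2:],z,X.round(4),np.linalg.norm(X).round(4),np.degrees(np.arctan2(X[1],X[0])).round(1))
        if st[i,3]>12:
            ys,xs=np.where(l==i); v=cv2.fitLine(np.c_[xs,ys].astype(np.float32),2,0,.01,.01).ravel()[:2]
            v=v*np.sign(v[1]); d=plane(c,p+8*v,.077)-plane(c,p-8*v,.077); print('pointer yaw',np.degrees(np.arctan2(d[1],d[0])))
a=cv2.imread('pics/w3.png')[75:155,370:470]; b=cv2.imread('pics/top3.png')[180:230,305:370]
cv2.imwrite('pics/w3c.png',np.hstack([cv2.resize(a,(400,320)),cv2.resize(b,(400,320))]))
```

```text
[468.   72.5] [ 4  8 20] 0.042 [-0.0003 -0.0439] 0.0439 -90.4
[468.   72.5] [ 4  8 20] 0.077 [ 0.0061 -0.0277] 0.0283 -77.5
[433.9 119.6] [ 6 20 64] 0.042 [-0.022  -0.0034] 0.0223 -171.2
[433.9 119.6] [ 6 20 64] 0.077 [-0.0132  0.0084] 0.0157 147.4
pointer yaw 149.0361799233104
[457.6 114.6] [ 6  6 30] 0.042 [-0.0286 -0.0233] 0.0369 -140.9
[457.6 114.6] [ 6  6 30] 0.077 [-0.0191 -0.0092] 0.0212 -154.2
[442.6 133.4] [ 6  6 27] 0.042 [-0.0372 -0.0054] 0.0375 -171.7
[442.6 133.4] [ 6  6 27] 0.077 [-0.0267  0.0066] 0.0275 166.0
[435.7 137.7] [ 6  6 29] 0.042 [-0.0376  0.0014] 0.0376 177.9
[435.7 137.7] [ 6  6 29] 0.077 [-0.0271  0.0127] 0.0299 154.9
[407.  142.3] [ 6  5 21] 0.042 [-0.0283  0.0255] 0.0381 138.0
[407.  142.3] [ 6  5 21] 0.077 [-0.0188  0.0342] 0.0391 118.8
[414.  142.8] [ 5  6 27] 0.042 [-0.0319  0.0202] 0.0378 147.7
[414.  142.8] [ 5  6 27] 0.077 [-0.022   0.0295] 0.0368 126.8
[421.6 142.6] [ 6  6 30] 0.042 [-0.0353  0.0142] 0.038 158.1
[421.6 142.6] [ 6  6 30] 0.077 [-0.025   0.0241] 0.0347 136.1
```

View pics/w3c.png

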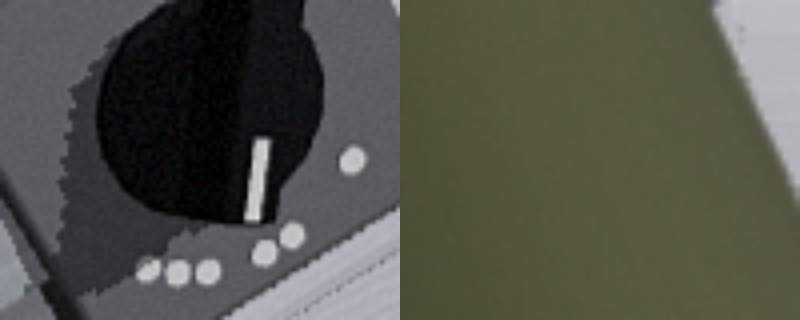

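Parallax misled me. At bar-top height the pointer yaw is 148–149°, which matches the middle of the three dots (147.7°), so the selector is at firm. The cap centre checks out at (0.546,0.1155), so I'll descend on it.

Emit:
step_arm --commands '[{"travel": [0,-0.002,0.03],"turn": [0,0,0]},{"travel": [0,-0.002,0.065],"turn": [0,0,0]},{"travel": [0,-0.002,0.09],"turn": [0,0,0]},{"travel": [0,-0.002,0.103],"turn": [0,0,0]},{"travel": [0,-0.002,0.109],"turn": [0,0,0]}]'

```text
time: 6.5
position: [0.5455, 0.1149, 0.1048]
tool_rot: [3.033, -0.814, -0.003]
ft_force: [0.5, 0.2, -0.8]
grip_width: 0.998
grip_force: 0.0
```

Emit:
step_arm --commands '[{"travel": [0,0,0],"turn": [0,0,0]},{"travel": [0,0,0],"turn": [0,0,0]},{"travel": [0,0,0],"turn": [0,0,0]}]'

```text
time: 6.8
position: [0.547, 0.1161, 0.1074]
tool_rot: [-3.034, 0.812, -0.004]
ft_force: [-0.9, -0.1, -0.3]
grip_width: 1.001
grip_force: 0.0
```

```bash
python3 -c "
from h import *
goto([.546,.1153,.106],-30);s=ctrl.get_state(); print(s['ft_force'],s['torque'],s['grip_width'])"
```

```text
t 6.8 pos [0.547  0.1161 0.1074] yaw -30.0 q7 -2.47
travel [-0.0005  0.0011  0.0014] turn [-0.08 -0.12  0.03]
[-0.9226568  -0.10767209 -0.34258993] [ 0.07146922  0.06341289 -0.00804893] 1.0009196900797683
```

Emit:
step_arm --commands '[{"travel": [-0.0005,0.0005,0.001],"turn": [0,0,0]},{"travel": [-0.0005,0.0005,0.001],"turn": [0,0,0]},{"travel": [-0.0005,0.0005,0.001],"turn": [0,0,0]},{"travel": [-0.0005,0.0005,0.001],"turn": [0,0,0]},{"travel": [-0.0005,0.0005,0.001],"turn": [0,0,0]}]' --gripper 0.5 --force 25

```text
time: 7.3
position: [0.5455, 0.1165, 0.1053]
tool_rot: [-3.034, 0.811, -0.001]
ft_force: [-0.1, 1.1, 0.4]
grip_width: 0.735
grip_force: 25.0
```

Emit:
step_arm --commands '[{"travel": [0,0,0],"turn": [0,0,0]},{"travel": [0,0,0],"turn": [0,0,0]}]' --force 60

```text
time: 7.5
position: [0.5455, 0.1165, 0.1053]
tool_rot: [-3.034, 0.811, -0.001]
ft_force: [-0.3, 2.0, 2.2]
grip_width: 0.726
grip_force: 60.0
```

```bash
python3 -c "
from h import *
goto([.546,.1153,.106],-30);s=ctrl.get_state(); print(s['ft_force'],s['torque'],s['grip_width'],s['grip_force'])"
```

```text
t 7.5 pos [0.5455 0.1165 0.1053] yaw -29.9 q7 -2.47
travel [ 0.0011  0.0008 -0.0007] turn [-0.06 -0.01  0.07]
[-0.26794588  2.01162933  2.18829723] [ 0.74708979 -0.12858843  0.06692799] 0.7256311591359801 60.00049088615924
```

Emit:
step_arm --commands '[{"travel": [0,0,0],"turn": [0,0,-4]},{"travel": [0,0,-0.0002],"turn": [0,0,-8]},{"travel": [0,0,-0.0003],"turn": [0,0,-12]},{"travel": [0,0,-0.0004],"turn": [0,0,-16]},{"travel": [0,0,-0.0005],"turn": [0,0,-20]}]'

```text
time: 8.0
position: [0.5457, 0.1153, 0.1058]
tool_rot: [3.13, -0.27, 0.001]
ft_force: [1.3, 1.0, 1.8]
grip_width: 0.733
grip_force: 60.0
```

```bash
python3 -c "
from h import *
goto([.546,.1153,.106],42);s=ctrl.get_state(); print(s['ft_force'],s['torque'],s['grip_width'],s['grip_force'])
im=ctrl.get_image('wrist'); cv2.imwrite('pics/w4.png',im[:,:,::-1])"
```

```text
t 8.0 pos [0.5457 0.1153 0.1058] yaw -9.9 q7 -2.13
travel [ 0.0003 -0.0001 -0.0002] turn [ 3.000e-02 -3.000e-02 -5.186e+01]
[1.25503664 1.0255166  1.84071742] [ 0.27649985 -0.22515065 -0.15886646] 0.7325075165587897 59.99982840847224
```

View pics/w4.png

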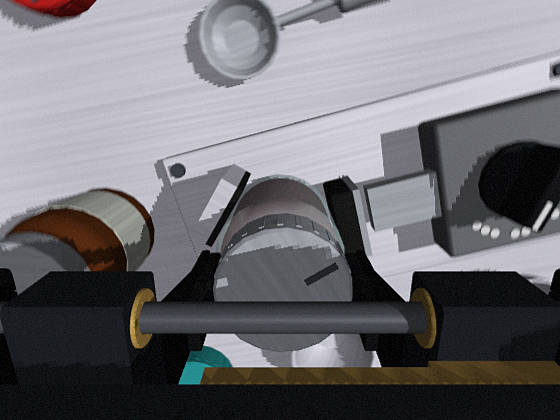

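The cap's line keeps nearly the same angle in the gripper view, (305,281)–(338,265), so the cap is turning with the hand. I'll continue to about 73°.

Emit:
step_arm --commands '[{"travel": [0,0,-0.0001],"turn": [0,0,-5]},{"travel": [0,0,-0.0002],"turn": [0,0,-10]},{"travel": [0,0,-0.0003],"turn": [0,0,-15]},{"travel": [0,0,-0.0004],"turn": [0,0,-20]},{"travel": [0,0,-0.0006],"turn": [0,0,-25]}]'

```text
time: 8.55
position: [0.5461, 0.1157, 0.1064]
tool_rot: [-3.114, -0.413, -0.003]
ft_force: [1.1, 1.9, -0.3]
grip_width: 0.727
grip_force: 60.0
```

Emit:
step_arm --commands '[{"travel": [0,0,-0.0001],"turn": [0,0,-5.5]},{"travel": [0,0,-0.0002],"turn": [0,0,-11]},{"travel": [0,0,-0.0002],"turn": [0,0,-16.5]},{"travel": [0,0,-0.0003],"turn": [0,0,-22]},{"travel": [0,0,-0.0003],"turn": [0,0,-28]}]'

```text
time: 9.05
position: [0.5462, 0.1164, 0.1077]
tool_rot: [2.921, 1.156, 0.004]
ft_force: [0.4, 2.5, 6.5]
grip_width: 0.732
grip_force: 60.0
```

Emit:
step_arm --commands '[{"travel": [0,0,0],"turn": [0,0,0]},{"travel": [0,0,0],"turn": [0,0,0]}]'

```text
time: 9.25
position: [0.5461, 0.1163, 0.1077]
tool_rot: [2.923, 1.151, 0.003]
ft_force: [-0.1, 1.4, 6.9]
grip_width: 0.731
grip_force: 60.0
```

Run:
```python
from h import *
goto([.546,.1153,.106],42);s=ctrl.get_state(); print(s['ft_force'],s['torque'],s['grip_width'],s['grip_force'])
im=ctrl.get_image('wrist')[:,:,::-1]; cv2.imwrite('pics/w5.png',im)
def line(g):
    m=(g<75).astype(np.uint8)[255:300,240:345]; n,l,st,ce=cv2.connectedComponentsWithStats(m)
    for i in range(1,n):
        if 40<st[i,4]<800: print(st[i]+[240,255,0,0,0], cv2.minAreaRect(np.argwhere(l==i)[:,::-1].astype(np.float32)))
for a in (cv2.imread('pics/w4.png'),im): print('-'); line(cv2.cvtColor(np.ascontiguousarray(a),cv2.COLOR_BGR2GRAY))
```

```text
t 9.25 pos [0.5461 0.1163 0.1077] yaw 43.0 q7 -1.25
travel [-0.0008  0.0007  0.0017] turn [ 0.04 -0.1   0.97]
[-0.10109217  1.38152951  6.94701371] [ 0.5020066   0.1069247  -0.00095947] 0.7311743189836338 60.00193691812456
-
[304 262  35  24 279] ((80.8302001953125, 18.594345092773438), (7.673159122467041, 36.61747741699219), 60.945396423339844)
-
[304 262  35  24 266] ((80.77831268310547, 18.604137420654297), (7.60825252532959, 36.505653381347656), 60.75117111206055)
```

The cap hasn't slipped in the grip, the torque has gone to zero, and the seal pushes up at about 7 N, so the threads are free. I'll lift now.

Emit:
step_arm --commands '[{"travel": [0,0,-0.002],"turn": [0,0,0]},{"travel": [0,0,-0.006],"turn": [0,0,0]},{"travel": [0,0,-0.012],"turn": [0,0,0]},{"travel": [0,0,-0.018],"turn": [0,0,0]},{"travel": [0,0,-0.024],"turn": [0,0,0]}]'

```text
time: 9.8
position: [0.5453, 0.1147, 0.1309]
tool_rot: [2.922, 1.151, -0.001]
ft_force: [-0.2, 0.2, 0.4]
grip_width: 0.726
grip_force: 60.0
```

Emit:
step_arm --commands '[{"travel": [0,0,0],"turn": [0,0,0]},{"travel": [0,0,0],"turn": [0,0,0]},{"travel": [0,0,0],"turn": [0,0,0]},{"travel": [0,0,0],"turn": [0,0,0]},{"travel": [0,0,0],"turn": [0,0,0]}]'

```text
time: 10.3
position: [0.5451, 0.1156, 0.1302]
tool_rot: [-2.923, -1.152, 0.001]
ft_force: [0.5, 0.1, -1.1]
grip_width: 0.73
grip_force: 60.0
```

Run:
```python
from h import *
goto([.546,.1153,.131],43);s=ctrl.get_state(); print(s['ft_force'],s['torque'],s['grip_width'],s['grip_force'])
a=ctrl.get_image('wrist')[:,:,::-1]; b=ctrl.get_image('scene')[:,:,::-1]
cv2.imwrite('pics/end.png',np.hstack([cv2.resize(a,(400,300)),cv2.resize(b[120:360,160:480],(400,300))]))
```

```text
t 10.3 pos [0.5451 0.1156 0.1302] yaw 43.0 q7 -1.23
travel [ 0.0004  0.0008 -0.0008] turn [-0.01  0.02  0.03]
[ 0.51817432  0.08688303 -1.10346168] [-0.01852142 -0.03725517  0.02413402] 0.7303019314817889 59.99978661071509
```

View pics/end.png

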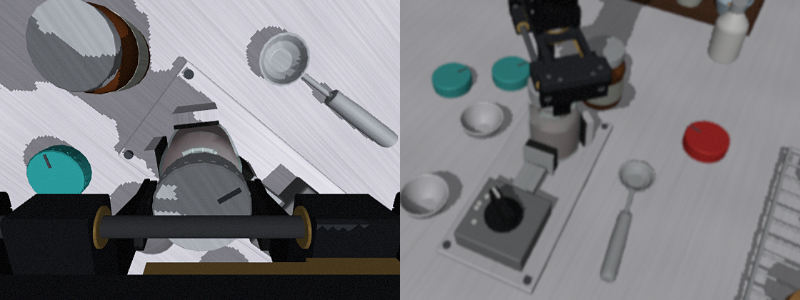

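The cap is held level about 25 mm up, with the jar's neck visible below it at (205,148). The jar is still in the nest, and the wrist carries only the cap's weight.

```bash
python3 -c "
from bench import ctrl
print(ctrl.close_job())"
```

```text
the job is handed in; nothing more can be done
None
```

I handed the job in at about 10 s on the robot's clock: the selector is at firm, the cap was unscrewed about 73° and is held level about 25 mm above where it sat, and the jar is still in its nest; the hand-in gave no verdict.

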